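Move the charged battery pack from the charger to the microscopist's gooseneck lamp

TASK

The battery pack is charged: free it from the low charger by pressing the charger's spring catch and slide it off, then slide it onto the rail of the gooseneck lamp until its catch clicks and holds it. Go gently: never force the pack or the catches, and do not disturb the other things on the desk.

Things in the scene. Friction and masses are not known exactly. Their poses are not given: they have to be found in the camera images.
- pack: Battery pack, a dark block of 0.3 to 0.5 kg: base flange 66 (x) x 46 (y) x 6 mm and on it a ribbed body 66 x 32 mm, 46 mm high in all, alike at both ends. Origin: centre of its underside, x along its length (the way it slides), z up. It starts locked in the charger, its x along the charger's x.
- charger: Charger: low grey housing fixed to the desk, no gooseneck. Origin on the rail's centre line at desk height, z up, x along the rail, into it; the open end faces -x. Housing: x -85 to +85, y -40 to +72 mm; its flat top, z = 30 mm, is the rail floor. The locked pack's origin is at x +23 mm; a tooth at x -10 mm holds its rear end against the ejector at its front.
- charger_pad (a point): Centre of the top of the charger's catch pad: black, ribbed, 22 (x) x 20 (y) mm, at x -32, y +56 mm, 10 mm above the housing's top. It goes straight down 6 mm to a soft stop and springs up again. With the pack locked, 3 to 8 N frees it, at 5 mm down or more; the ejector then throws the pack back 15 mm (origin at x +8 mm), still under the lips, and it stays there.
- charger_channel (a point): On the floor, x = +12 mm: start of the channel, which runs to the end stop at x = +58. It is 48.4 mm wide; two lips, 38 mm apart, underside 7.5 and top 11.5 mm above the floor, hold the pack's flange down, so the pack goes in and out only by sliding along x. With the pack's origin at x = -23 mm or less its flange is clear of the lips and can be lifted or set down.
- charger_catch (a joint): How far the charger's catch is down, m: 0 = up, 0.005 = tooth level with the rail floor, 0.006 = bottom of its travel.
- lamp: Gooseneck lamp's base: cream housing fixed to the desk, x -85 to +155, y -40 to +72 mm; top and rail floor at z = 45 mm. Frame and rail as the charger's, but its latch unit (end stop, ejector, tooth, pad, as one piece) is clamped up to 18 mm to either side of the charger's x values, unseen by the poses: feel for it. Gooseneck 0.19 m high at x +115, y +48, head to x +230 mm. No pack at first.
- lamp_runway (a point): On the lamp's rail floor at x = -40 mm, y = 0: a good place for the pack's origin when setting it down. From x = -56 to +12 the floor is open above, between two guides 7 mm high that narrow like a funnel from 67 to 48.5 mm apart. The pack pushes the catch's tooth down by its own weight and lies flat; then it is slid to +x, e.g. pushed from behind.
- lamp_channel (a point): On the lamp's floor, x = +12 mm: start of its channel (to its end stop), as the charger's. The catch's steel tooth, 14 mm wide, 5 mm high, on the centre line, has its steep face at x = -10 mm (+-18, see lamp) and slopes down to -x. Once the pack's rear end passes it (pack origin at about x = +23, +-18 mm) it snaps up behind and holds the pack, which rests on it when let go.
- lamp_catch (a joint): How far the lamp's catch is down, m: as the charger's. Held down (0.005) while the pack lies over it; back to 0 as it clicks behind the pack. The rigid end stop (30 mm high) is met only 2.5 mm past the click; the sprung ejector (16 mm wide, 12 to 24 mm above the floor) acts over the last 15 mm before the click, with 3 N rising to 5 N; with friction, sliding home takes 4 to 13 N.
- oil: Bystander: small amber bottle, radius 14, height 62 mm, standing beside the charger. Origin under its centre.
- dish: Bystander: shallow glass dish, radius 44, height 16 mm, beside the lamp. Origin under its centre.
- slidebox: Bystander: flat slide box 96 x 84 x 32 mm between the robot and the rails. Origin under its centre.
- beaker: Bystander: glass beaker, radius 30, height 70 mm, beyond the charger's far end. Origin under its centre.
- pen: Bystander: white and red pen, 140 mm long, lying on a sheet of paper near the robot. Origin under its centre.
- blower: Bystander: black rubber bulb blower, radius 30, height 110 mm, standing near the robot. Origin under its centre.
There are look-alikes about, which are no part of the job. What is shaped like the pack but green or red is not meant.

How it is judged:
On the way, in this order (a step that is already met when the one before it is completed fails the run):
1. the charger's catch is pressed and the pack has sprung back at least 8 mm along the rail (x of pack in the frame of charger below 0.015 m and z of pack in the frame of charger below 0.036 m), for 0.1 s.
2. the pack is off the charger (horizontal distance between pack and charger above 0.13 m), for 0.1 s.
3. the pack is on the lamp's rail, over its catch (x of pack in the frame of lamp between -0.07 and -0.002 m and z of pack in the frame of lamp below 0.052 m and value of joint lamp_catch above 0.003 m), for 0.1 s.
At the end, for the whole second after the job is handed in: The pack lies in the lamp's rail, origin at x = 0 to +47 mm, within 4 mm of the centre line and of the rail floor in the lamp's frame, with the lamp's catch up behind it (within 2 mm); it is let go and at rest (x of pack in the frame of lamp between 0 and 0.047 m and y of pack in the frame of lamp between -0.004 and 0.004 m and z of pack in the frame of lamp between 0.042 and 0.049 m and value of joint lamp_catch below 0.002 m and linear speed of pack below 0.01 m/s and contact force between the fingers and pack below 0.1 N); the robot touches nothing.
It fails at once if the pack is forced against the charger or the lamp with more than 80 N, or against the charger's catch with more than 40 N (contact force between pack and charger above 80 N or contact force between pack and lamp above 80 N or contact force between pack and charger_latch above 40 N).
It fails at once if the pack is rammed into the lamp rail's end stop with more than 30 N (contact force between pack and lamp_latch_c0 above 30 N).
It fails at once if the robot presses on the charger, the lamp or their catches with more than 30 N (contact force between any of the arm, the fingers and charger above 30 N or contact force between any of the arm, the fingers and lamp above 30 N or contact force between any of the arm, the fingers and charger_latch above 30 N or contact force between any of the arm, the fingers and lamp_latch above 30 N).
It fails at once if a bystander is moved more than 30 mm (distance of any of oil, dish, slidebox, beaker, pen, blower from where it was at the start of the episode above 0.03 m).
It also fails if it takes over 67 s, if anything falls off the work surface, if the arm or the gripper's body presses on something with over 40 N, if the wrist force passes 120 N, or if a joint passes its speed limit or range.

ROBOT

A 6-joint arm with a two-finger parallel gripper is mounted at the origin on the work surface. World frame = base frame: x ahead of the robot, y to its left, z up, the work surface at z = 0. Lengths are in m, angles in rad, forces in N, time in s.
With the tool pointing down it reaches from about 0.325 to 0.775 m from the base axis. Payload 5.5 kg.
Tool frame: the origin (TCP) lies where the fingers leave the gripper's body, on its centre line; the fingertips stand 80 mm ahead of it and the grasp point (between the pads) lies 61 mm ahead of it; z points along the fingers, x is the direction in which the jaws open and shut, and the axes are right-handed (so a half turn about z gives the same grasp; the last joint's range is limited). The gripper opens to 88 mm and grips with 3 to 60 N. Pads are 20 mm wide; open, the fingers measure 115 mm over their backs; the gripper's body (75 mm by 178 mm) begins 61 mm behind the grasp point.
Start: joints at [-1.402, 0.091, 1.231, -0, 1.82, -0.057], TCP at [0.134, -0.585, 0.303] pointing down, gripper open.
Joint ranges: [-2.87, 2.87], [-0.86, 2.18], [0.17, 2.46], [-1.51, 4.65], [0.06, 2.69], [-2.65, 2.65]. Speed limits (rad/s): [2.57, 2.57, 3.01, 3.14, 3.14, 3.14].

INTERFACE

Orientations are given as [roll, pitch, yaw] about the fixed x, y, z axes, in that order (R = Rz(yaw) Ry(pitch) Rx(roll)).
In Python, from plant import robot gives the robot as it stands.
- The arm moves only by the tool apply_moves, never from a script. Its argument "steps" is a list of rows, each a list of 3 entries, a list of its own where there are three numbers: the turn, a rotation vector about the world's x, y, z in degrees, then the shift along the world's x, y, z in units of 40 mm (1.0 is 40 mm), then the gripper command: -1 is fully open, 1 is shut, values between are in proportion. In form: [[[ax, ay, az], [dx, dy, dz], grip], ...]. A call has 1 to 10 rows; each row is the pose to reach, as a shift and turn from the pose measured when the call began; what a row does not reach only later rows make up. A row lasts 1/10 s, in which the tool goes at most 50 mm and 8.59 degrees, less where a joint would pass 70% of its speed; a pose out of reach is approached as far as the arm can. A call with a gripper value outside its range is refused whole. The fingers move at their own pace and stop on an object; the grip force is fixed at half the most. Time passes only in rows, so rows that repeat a pose let the fingers close. It gives the time, the measured TCP pose, the force and the opening at its end, in the units of the state.
- robot.read_state(): the state, without advancing time (a new reading comes with each control period).
- robot.camera(name): name is "scene" or "top"; returns (picture, depth): 384x512x3 uint8, red, green, blue; 384x512 float32, m along the optical axis (not along the pixel's ray), 0 where there is no reading.
- robot.get_calibration(name): a dict with "K" (3x3 intrinsics, pixels), "eye" and "attitude" of the camera in the world. Camera axes: x right, y down, z forward; pixel columns grow to the right and rows downward; lengths in m; the calibration is good to about 2 mm. A picture is of the moment at which its call begins. get_calibration takes no time and is no camera call.
- robot.job_done(): hands the job in, once; it reports no verdict.
The state is a dict: "clock": time; "qpos": joint angles; "dq": joint speeds; "joint_torque": joint torques, N m; "eef_pos": TCP position; "eef_rot": TCP orientation; "ft_force": force on the tool from outside, world axes, zero at the start; "wrist_torque": the same for the moment, N m; "opening": finger opening in m.
Only numpy, scipy, OpenCV 4.12 (cv2) and the standard library are available. Lean on these libraries where they do the work, as an engineer would, in place of code of your own. Each camera call takes 0.05 s, during which the arm holds its last target.

## Working session

There is one attempt and no reset: what is moved stays moved. The work goes in short steps, Python scripts to look and compute and a tool call to move; the robot and the scene stay as the last step left them, time stands still between calls to the robot, and variables do not carry over. Pictures are saved under pics/ and viewed, and the job is handed in when it is done.

Besides the shell and the picture viewer there is one more tool, called after "Emit:" as name(argument=value, ...), one argument or row to a line, values as JSON. apply_moves: Moves the arm, as the interface text tells. Its arguments: {"type":"object","properties":{"steps":{"type":"array"}},"required":["steps"]}

```bash
ls; mkdir -p pics; python3 - <<'E'
from plant import robot
import cv2,numpy as np
print(robot.read_state())
for n in("scene","top"):
    p,d=robot.camera(n); cv2.imwrite(f"pics/{n}0.png",p[:,:,::-1]); np.savez(f"{n}0.npz",p=p,d=d); print(robot.get_calibration(n))
E
```

```text
pics
{'clock': 0.0, 'qpos': array([-1.40170575e+00,  9.18664437e-02,  1.23184167e+00,  1.12991654e-05,
        1.81977965e+00, -5.66800256e-02]), 'dq': array([-0.00172795, -0.0004384 ,  0.00028349,  0.00226757, -0.00117706,
        0.00082145]), 'joint_torque': array([ 4.69333841e-03, -4.46441460e+01, -4.06442535e+01,  7.00715021e-02,
        2.92436552e-02, -1.40623274e-04]), 'eef_pos': array([ 0.13430589, -0.58464474,  0.30152715]), 'eef_rot': array([-3.14147436e+00,  1.89144815e-03, -1.34502284e+00]), 'ft_force': array([ 0.05371365, -0.56081268, -0.32693449]), 'wrist_torque': array([0.02838672, 0.04359488, 0.00411474]), 'opening': 0.0881244776637334}
{'K': array([[375.75568104,   0.        , 249.55541139],
       [  0.        , 375.75568104, 187.96991409],
       [  0.        ,   0.        ,   1.        ]]), 'eye': array([1.13781658, 0.29340007, 0.57822092]), 'attitude': array([-2.21750872,  0.02190533,  2.01874459])}
{'K': array([[384.00028334,   0.        , 257.70961332],
       [  0.        , 384.00028334, 193.3923429 ],
       [  0.        ,   0.        ,   1.        ]]), 'eye': array([ 0.31003979, -0.04356324,  1.05756326]), 'attitude': array([-2.93304194, -0.00562809, -1.50195363])}
```

View pics/scene0.png

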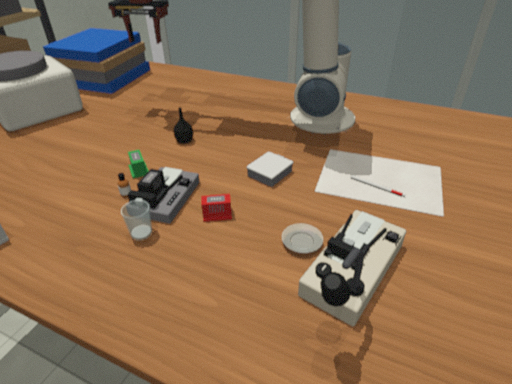

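View pics/top0.png

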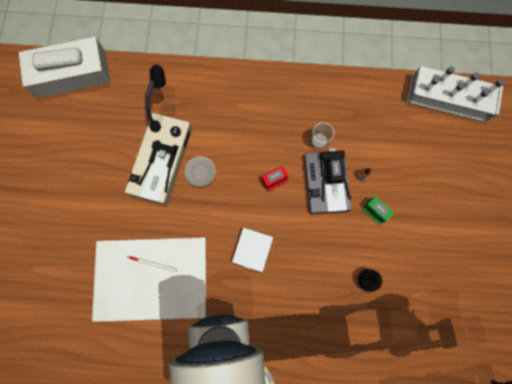

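```bash
cat > h.py <<'E'
import numpy as np,cv2
from scipy.spatial.transform import Rotation as R
from plant import robot
def cal(n):
    c=robot.get_calibration(n); return c['K'],c['eye'],R.from_euler('xyz',c['attitude']).as_matrix()
def proj(n,P):
    K,e,A=cal(n); q=(np.asarray(P)-e)@A; q=q@K.T; return q[:,:2]/q[:,2:]
def cloud(n,d):
    K,e,A=cal(n); v,u=np.mgrid[:d.shape[0],:d.shape[1]]
    q=np.stack([(u-K[0,2])/K[0,0]*d,(v-K[1,2])/K[1,1]*d,d],-1); return q@A.T+e
def crop(p,x0,y0,w,h,s,f):
    c=cv2.resize(p[y0:y0+h,x0:x0+w,::-1],None,fx=s,fy=s,interpolation=cv2.INTER_CUBIC); cv2.imwrite(f,c)
E
python3 - <<'E'
from h import *
for n in("scene","top"):
    z=np.load(n+"0.npz"); P=cloud(n,z['d']); p=z['p']
    if n=="top":
        crop(p,290,135,110,90,7,"pics/tc.png"); crop(p,110,60,120,150,4,"pics/tl.png")
        # desk check
        for uv in [(300,240),(230,120),(400,150)]: print(uv,P[uv[1],uv[0]])
        # region heights
        for nm,(x0,y0,w,h),zl in [("ch",(300,145,55,72),(.026,.034)),("lamp",(120,110,75,97),(.041,.049))]:
            Q=P[y0:y0+h,x0:x0+w].reshape(-1,3); m=(Q[:,2]>zl[0])&(Q[:,2]<zl[1]); Q=Q[m]
            r=cv2.minAreaRect((Q[:,:2]*1000).astype(np.float32)); print(nm,m.sum(),r, np.median(Q[:,2]))
    else:
        crop(p,90,130,150,120,5,"pics/sc.png"); crop(p,270,190,150,150,4,"pics/sl.png")
E
```

```text
(300, 240) [ 0.41118781 -0.15879645  0.00154476]
(230, 120) [7.47514945e-01 6.20879209e-02 6.38698941e-07]
(400, 150) [ 0.69165378 -0.43684504 -0.00346505]
ch 1419 ((586.4284057617188, -221.9392852783203), (190.2738037109375, 111.83721160888672), 8.056184768676758) 0.02951463917303787
lamp 2376 ((609.068359375, 248.22177124023438), (112.54487609863281, 239.73045349121094), 78.70621490478516) 0.044126883077057255
```

View pics/tc.png

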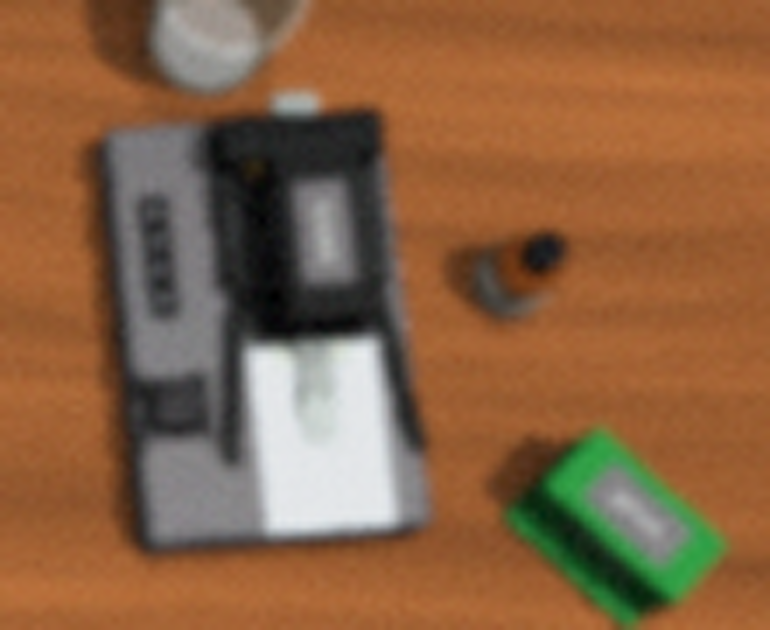

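View pics/tl.png

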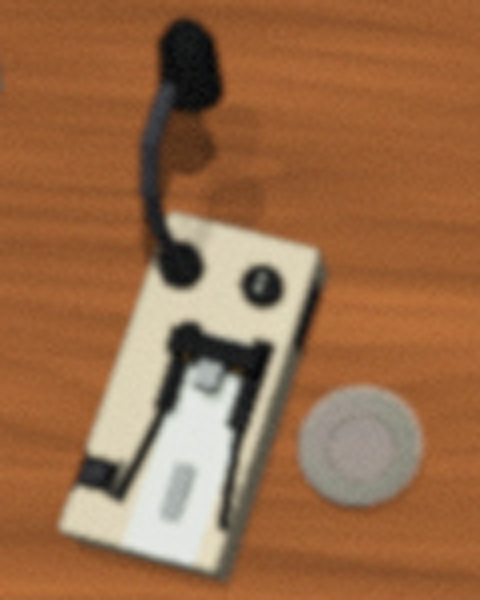

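View pics/sc.png

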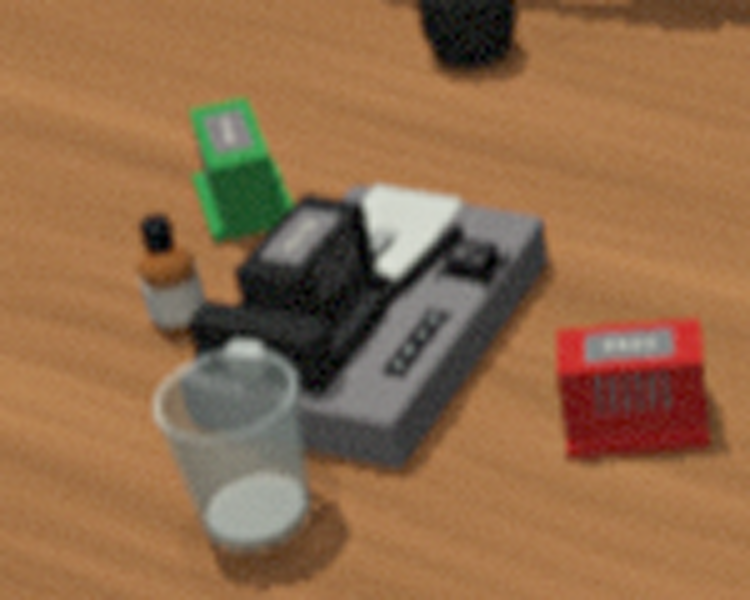

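View pics/sl.png

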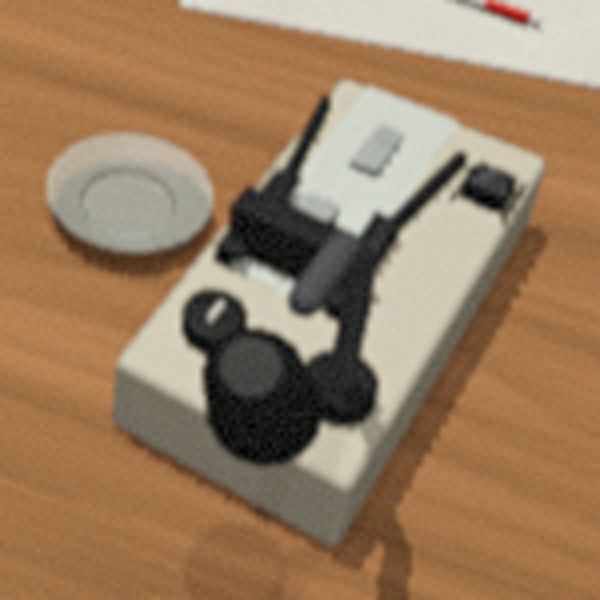

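```bash
cat > fit.py <<'E'
from h import *
from scipy.optimize import minimize
S={n:np.load(n+"0.npz") for n in("scene","top")}
C={n:cloud(n,S[n]['d']) for n in S}
def fit(ns,g,zt,xr,n0=0.13):
    In=[];Out=[]
    for n in ns:
        Q=C[n].reshape(-1,3); ok=(S[n]['d'].ravel()>0)&(np.hypot(Q[:,0]-g[0],Q[:,1]-g[1])<.24)
        Q=Q[ok]; 
        a=Q[np.abs(Q[:,2]-zt)<.005]; 
        In.append(a); Out.append(Q[Q[:,2]<.012])
    In=np.vstack(In);Out=np.vstack(Out)
    def sd(p,Q):
        c,s=np.cos(p[2]),np.sin(p[2]); d=Q[:,:2]-p[:2]; x=d@[c,s]; y=d@[-s,c]
        return np.min([x-xr[0],xr[1]-x,y+.040,.072-y],0)
    def cost(p):
        return np.sum(1/(1+np.exp(np.clip(sd(p,In)/.0015,-50,50))))+np.sum(1/(1+np.exp(np.clip(-sd(p,Out)/.0015,-50,50))))
    best=None
    for dy in(-.15,-.05,.05,.15):
      for dx in (-.02,0,.02):
        r=minimize(cost,[g[0]+dx,g[1],g[2]+dy],method='Nelder-Mead',options=dict(initial_simplex=np.array([[g[0]+dx,g[1],g[2]+dy]]*4)+np.vstack([np.zeros(3),np.diag([.01,.01,.1])]),xatol=1e-5,fatol=1e-3,maxiter=800))
        if best is None or r.fun<best.fun: best=r
    return best.x,best.fun,len(In)
if __name__=="__main__":
    for ns in (["top"],["scene"],["top","scene"]):
        print(ns,fit(ns,[.586,-.235,.15],.030,(-.085,.085)),fit(ns,[.58,.235,-.25],.045,(-.085,.155)))
E
python3 fit.py
```

```text
['top'] (array([ 0.5802284 , -0.24109698,  0.14195338]), np.float64(246.52218748762488), 1633) (array([ 0.57357386,  0.24170919, -0.19780061]), np.float64(170.6831536140569), 2523)
['scene'] (array([ 0.57506461, -0.23994845,  0.1372441 ]), np.float64(467.9936263227855), 1262) (array([ 0.56789467,  0.24134684, -0.19517254]), np.float64(383.9611462148935), 3285)
['top', 'scene'] (array([ 0.57854668, -0.24057641,  0.14515483]), np.float64(741.6596537496856), 2895) (array([ 0.56976489,  0.24151721, -0.19664757]), np.float64(620.1283998978129), 5808)
```

```bash
cat > ov.py <<'E'
from h import *
def tf(p,pts):
    c,s=np.cos(p[2]),np.sin(p[2]); q=np.array(pts,float); return np.c_[p[0]+c*q[:,0]-s*q[:,1],p[1]+s*q[:,0]+c*q[:,1],q[:,2]]
def rect(x0,x1,y0,y1,z): return [(x0,y0,z),(x1,y0,z),(x1,y1,z),(x0,y1,z)]
def ov(n,img,box,s,shapes,f):
    x0,y0,w,h=box; c=cv2.resize(img[y0:y0+h,x0:x0+w,::-1],None,fx=s,fy=s,interpolation=cv2.INTER_CUBIC)
    for pts,col in shapes:
        u=(proj(n,pts)+.5-[x0,y0])*s-.5
        cv2.polylines(c,[np.round(u*8).astype(np.int32)],True,col,1,cv2.LINE_AA,3)
    cv2.imwrite(f,c)
def shapes(p,zt,x1,pack=None):
    L=[(tf(p,rect(-.085,x1,-.04,.072,zt)),(0,255,255)),(tf(p,rect(-.085,x1,-.04,.072,0)),(0,160,0)),
     (tf(p,rect(-.043,-.021,.046,.066,zt+.010)),(255,0,255)),(tf(p,rect(.012,.058,-.019,.019,zt+.0115)),(255,100,0))]
    if pack is not None: L.append((tf(p,rect(pack-.033,pack+.033,-.016,.016,zt+.046)),(0,0,255)))
    return L
E
python3 - <<'E'
from ov import *
S={n:np.load(n+"0.npz")['p'] for n in("scene","top")}
pc=[.5785,-.2406,.143]; pl=[.571,.2415,-.196]
ov("top",S["top"],(290,135,80,90),6,shapes(pc,.03,.085,.023),"pics/o1.png")
ov("scene",S["scene"],(110,150,100,75),7,shapes(pc,.03,.085,.023),"pics/o2.png")
ov("top",S["top"],(110,100,100,110),5,shapes(pl,.045,.155),"pics/o3.png")
ov("scene",S["scene"],(290,200,130,130),5,shapes(pl,.045,.155),"pics/o4.png")
a=[cv2.imread(f"pics/o{i}.png") for i in(1,2,3,4)]
def pad(i): 
    o=np.zeros((650,700,3),np.uint8); o[:i.shape[0],:i.shape[1]]=i; return o
for k in (0,2): cv2.imwrite(f"pics/oo{k}.png",cv2.resize(np.hstack([pad(a[k])[:,:550],pad(a[k+1])]),(800,416)))
E
```

```text
(no output)
```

View pics/o1.png

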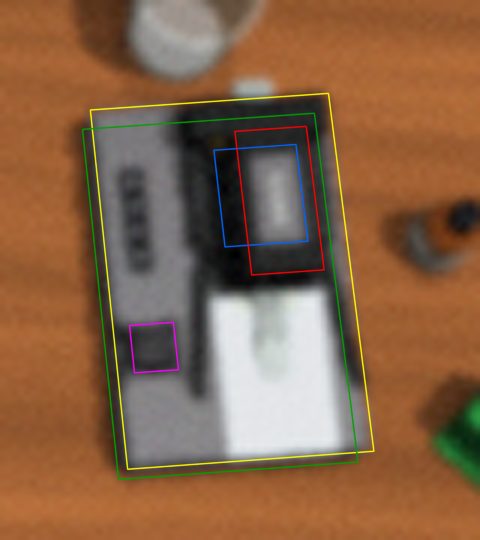

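View pics/o2.png

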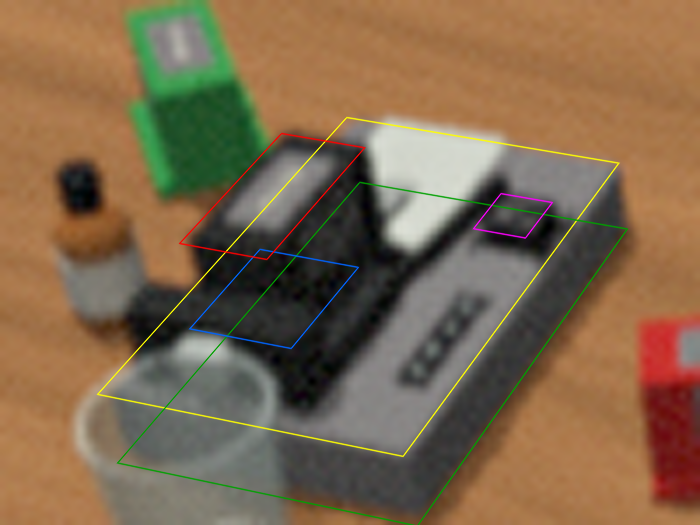

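View pics/o3.png

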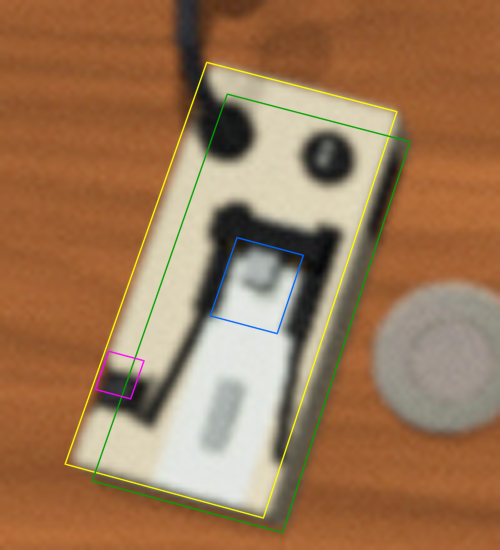

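View pics/o4.png

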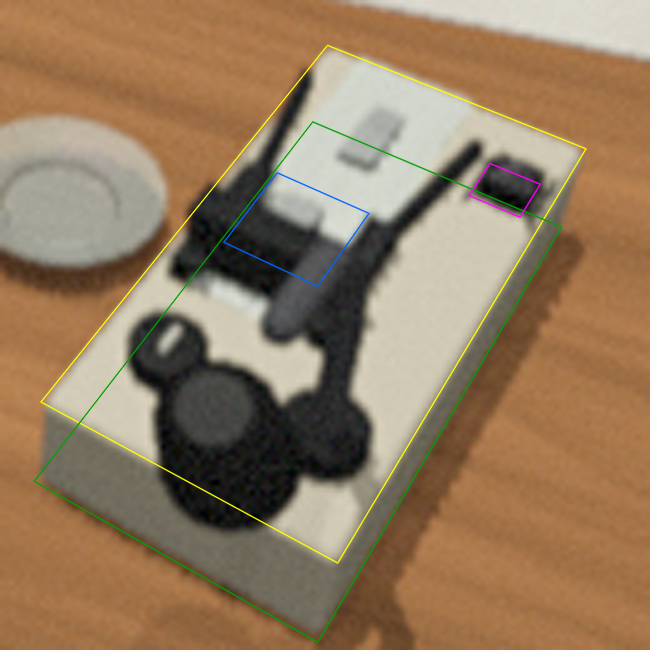

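Emit:
apply_moves(
  steps=[
    [[0,0,0],[1,1,0],1],
    [[0,0,-2],[2,2,0],1],
    [[0,0,-4.7],[3,3,0],1],
    [[0,0,-4.7],[4,4,0],1],
    [[0,0,-4.7],[5,5,0],1],
    [[0,0,-4.7],[6,6,0],1],
    [[0,0,-4.7],[7,6.9,0],1],
    [[0,0,-4.7],[8,7.8,-0.5],1],
    [[0,0,-4.7],[9,8.7,-1.2],1],
    [[0,0,-4.7],[10.1,9.85,-2],1],
  ],
)

```text
clock: 1.1
eef_pos: [0.4876, -0.24, 0.2537]
eef_rot: [-3.141, 0.001, -1.427]
ft_force: [0.5, -0.1, -0.5]
opening: 0.0112
```

Emit:
apply_moves(
  steps=[
    [[0,0,0],[0.7,0.7,-0.5],1],
    [[0,0,0],[1.28,1.26,-1.2],1],
    [[0,0,0],[1.28,1.26,-2],1],
    [[0,0,0],[1.28,1.26,-2],1],
    [[0,0,0],[1.28,1.26,-2],1],
  ],
)

```text
clock: 1.6
eef_pos: [0.5383, -0.1897, 0.1734]
eef_rot: [3.141, 0.002, -1.427]
ft_force: [0.0, -0.9, 1.1]
opening: 0.0007
```

```bash
python3 - <<'E'
from ov import *
s=robot.read_state(); print(s['eef_pos'],s['eef_rot'],s['ft_force'],s['opening'])
e=s['eef_pos']; y=s['eef_rot'][2]
for n in("scene","top"):
    p,d=robot.camera(n); np.savez(f"{n}1.npz",p=p,d=d)
    X=[e[0],e[1],y]
    sh=shapes([.5785,-.2406,.143],.03,.085,.023)[:3]
    for z in (e[2]-.08,e[2]): sh.append((tf(X,rect(-.0135,.0135,-.010,.010,z)),(0,255,0)))
    ov(n,p,(100,110,110,85) if n=="scene" else (270,115,110,100),7,sh,f"pics/g_{n}.png")
E
```

```text
[ 0.53832433 -0.18967922  0.17338927] [ 3.14087412e+00  1.74344957e-03 -1.42686327e+00] [ 0.00758556 -0.89848637  1.09072819] 0.0007245781526393581
```

View pics/g_scene.png

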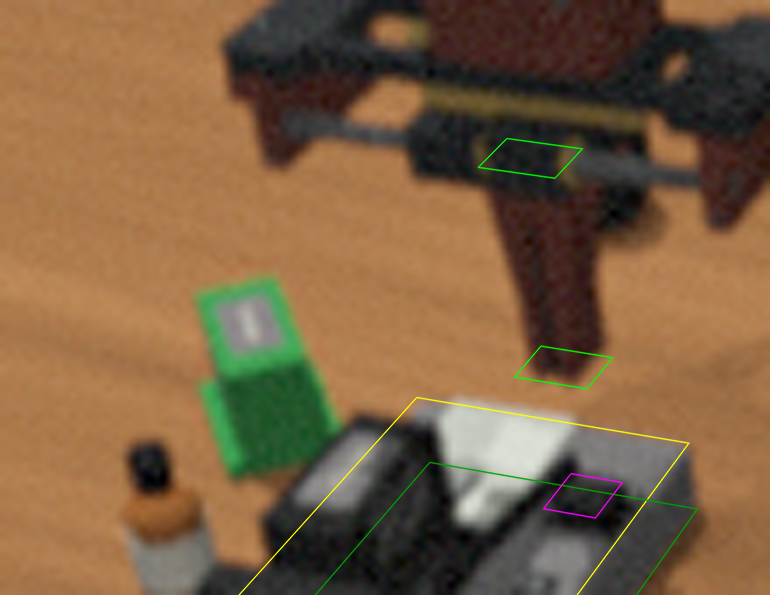

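View pics/g_top.png

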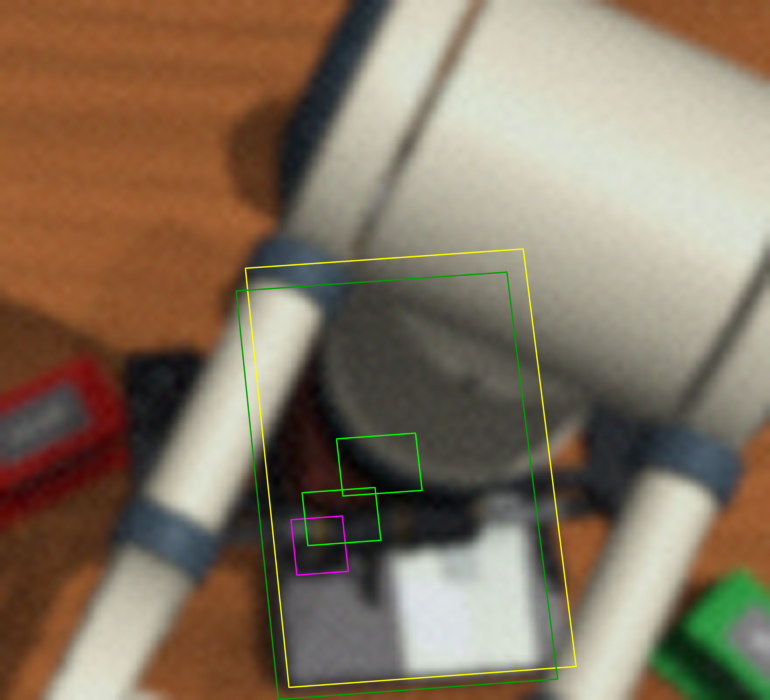

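Emit:
apply_moves(
  steps=[
    [[0,0,0],[0,0,-0.6],1],
    [[0,0,0],[0,0,-1.15],1],
    [[0,0,0],[0,0,-1.3],1],
    [[0,0,0],[0,0,-1.36],1],
    [[0,0,0],[0,0,-1.4],1],
    [[0,0,0],[0,0,-1.43],1],
    [[0,0,0],[0,0,-1.43],1],
  ],
)

```text
clock: 2.4
eef_pos: [0.5396, -0.1909, 0.1201]
eef_rot: [-3.136, -0.002, -1.428]
ft_force: [0.6, -0.5, 1.7]
opening: 0.0003
```

Emit:
apply_moves(
  steps=[
    [[0,0,0],[0,0,-0.05],1],
    [[0,0,0],[0,0,-0.08],1],
    [[0,0,0],[0,0,-0.08],1],
  ],
)

```text
clock: 2.7
eef_pos: [0.5399, -0.1909, 0.1171]
eef_rot: [-3.135, -0.002, -1.428]
ft_force: [-1.3, -0.4, 1.1]
opening: 0.0003
```

Emit:
apply_moves(
  steps=[
    [[0,0,0],[0,0,-0.05],1],
    [[0,0,0],[0,0,-0.07],1],
    [[0,0,0],[0,0,-0.07],1],
  ],
)

```text
clock: 3.0
eef_pos: [0.5399, -0.1909, 0.1143]
eef_rot: [-3.135, -0.003, -1.428]
ft_force: [-1.4, -0.6, 1.4]
opening: 0.0003
```

```bash
python3 - <<'E'
from h import *
s=robot.read_state(); print(s['eef_pos'],s['ft_force'],s['wrist_torque'])
p,d=robot.camera("scene"); crop(p,100,110,110,85,7,"pics/p1.png")
E
```

```text
[ 0.53988992 -0.19094238  0.11430425] [-1.44790035 -0.5987846   1.40893921] [ 0.05309272  0.12764656 -0.00088085]
```

View pics/p1.png

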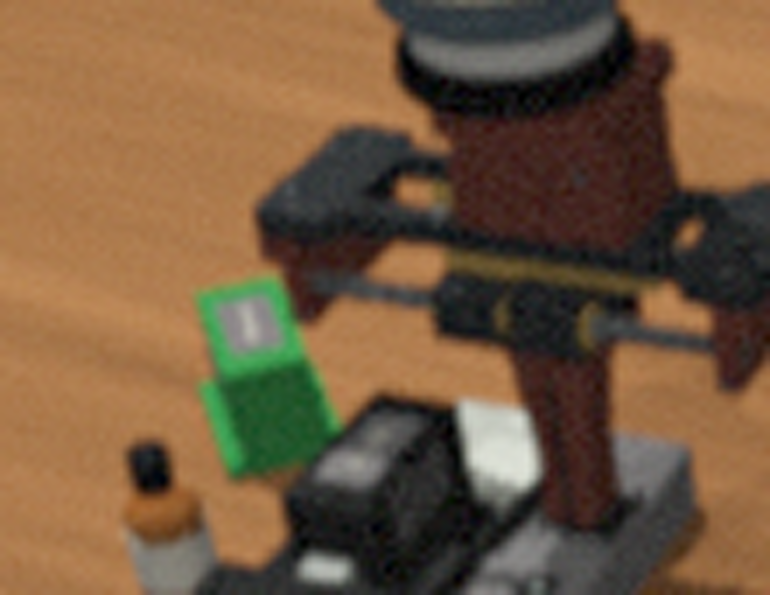

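```bash
python3 - <<'E'
from h import *
z=np.load("top0.npz"); P=cloud("top",z['d'])
def loc(Q,p=(.5785,-.2406,.143)):
    c,s=np.cos(p[2]),np.sin(p[2]); d=Q[...,:2]-np.array(p[:2]); return np.stack([d@[c,s],d@[-s,c],Q[...,2]],-1)
L=loc(P[165:190,350:380].reshape(-1,3)); m=L[:,2]>.02; print("oil",L[m].min(0),L[m].max(0),np.median(L[m],0))
# pack top
L=loc(P[145:217,300:355].reshape(-1,3)); m=(L[:,2]>.066); Q=L[m]; print("pack top was",np.percentile(Q,[2,50,98],axis=0))
E
```

```text
oil [ 0.00023939 -0.09774922  0.02132587] [ 0.027125   -0.07277578  0.0650403 ] [ 0.01117977 -0.08290356  0.04060184]
pack top was [[-0.23763969 -0.01470258  0.06783342]
 [ 0.02081023  0.00214837  0.07527306]
 [ 0.05504098  0.23328469  1.05756326]]
```

Emit:
apply_moves(
  steps=[
    [[0,0,0],[0,0,0.5],1],
    [[0,0,0],[0,0,1.5],1],
    [[0,0,0],[-0.6,0.6,2.5],0.3],
    [[0,0,0],[-1.8,1.5,3],-0.3],
    [[0,0,0],[-3,2.5,3],-0.3],
    [[0,0,0],[-3.5,3.2,3],-0.3],
    [[0,0,0],[-3.5,3.2,3],-0.3],
  ],
)

```text
clock: 3.75
eef_pos: [0.3977, -0.0607, 0.2347]
eef_rot: [-3.134, -0.002, -1.426]
ft_force: [0.4, -0.5, 0.2]
opening: 0.0371
```

```bash
cat > look.py <<'E'
from ov import *
def loc(Q,p):
    c,s=np.cos(p[2]),np.sin(p[2]); d=Q[...,:2]-np.array(p[:2]); return np.stack([d@[c,s],d@[-s,c],Q[...,2]],-1)
def top_of(n,d,p,zlo,zhi,xr=(-.09,.08),yr=(-.04,.04)):
    L=loc(cloud(n,d).reshape(-1,3),p); m=(L[:,2]>zlo)&(L[:,2]<zhi)&(L[:,0]>xr[0])&(L[:,0]<xr[1])&(L[:,1]>yr[0])&(L[:,1]<yr[1])
    Q=L[m]; return m.sum(),np.round(np.percentile(Q,[2,10,50,90,98],axis=0),4), cv2.minAreaRect((Q[:,:2]*1000).astype(np.float32))
E
python3 - <<'E'
from look import *
pc=[.5785,-.2406,.143]
z=np.load("top0.npz"); print("old top",*top_of("top",z['d'],pc,.073,.085))
z=np.load("scene0.npz"); print("old scene",*top_of("scene",z['d'],pc,.073,.085))
for n in("scene","top"):
    p,d=robot.camera(n); np.savez(f"{n}2.npz",p=p,d=d)
    print(n,*top_of(n,d,pc,.073,.085))
    ov(n,p,(110,145,100,80) if n=="scene" else (290,135,80,90),7,shapes(pc,.03,.085,.008),f"pics/h_{n}.png")
E
```

```text
old top 276 [[-0.0082 -0.0145  0.0732]
 [-0.0041 -0.0119  0.0738]
 [ 0.0217  0.0009  0.0756]
 [ 0.0501  0.0142  0.0781]
 [ 0.0551  0.0167  0.0794]] ((23.389873504638672, 0.9989719390869141), (66.71648406982422, 32.341217041015625), 0.6674748659133911)
old scene 274 [[-0.0095 -0.0129  0.0741]
 [-0.0037 -0.0105  0.0757]
 [ 0.0257  0.0039  0.0782]
 [ 0.0527  0.0176  0.0794]
 [ 0.0555  0.0191  0.08  ]] ((22.50595474243164, 1.8199920654296875), (67.65385437011719, 37.06279373168945), 0.9555704593658447)
scene 266 [[-0.0254 -0.0135  0.0735]
 [-0.0179 -0.0104  0.0758]
 [ 0.0111  0.0043  0.0781]
 [ 0.0381  0.0177  0.0793]
 [ 0.0403  0.0193  0.08  ]] ((7.271484375, 3.0571718215942383), (34.616058349609375, 69.06936645507812), 88.24535369873047)
top 267 [[-0.0238 -0.0145  0.0731]
 [-0.0187 -0.0123  0.0736]
 [ 0.007   0.0014  0.0757]
 [ 0.035   0.0138  0.0775]
 [ 0.0395  0.0166  0.0785]] ((8.001060485839844, 0.9856843948364258), (65.78428649902344, 32.45759582519531), 0.185018390417099)
```

View pics/h_top.png

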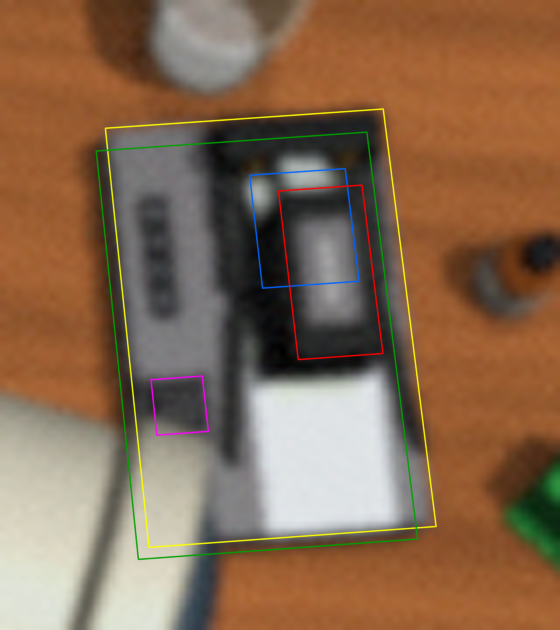

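View pics/h_scene.png

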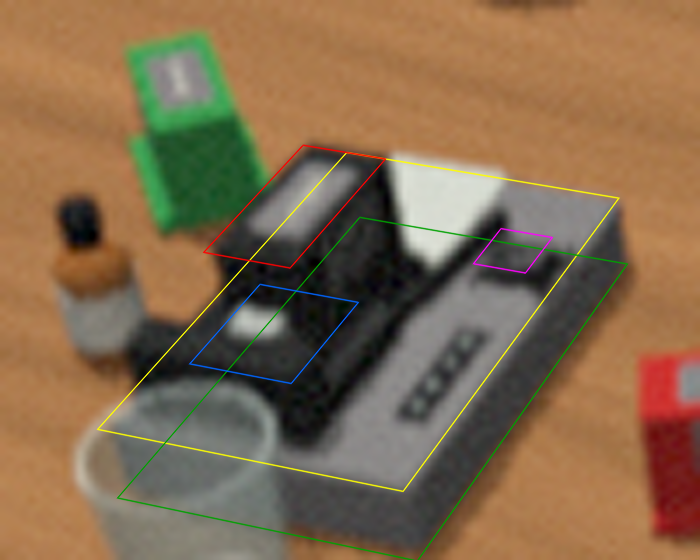

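Emit:
apply_moves(
  steps=[
    [[0,0,0],[1,-0.9,0],-0.3],
    [[0.05,0.45,0],[2,-1.9,0],-0.3],
    [[0.05,0.45,0],[3,-2.8,0],-0.3],
    [[0.05,0.45,0],[4,-3.7,0],-0.3],
    [[0.05,0.45,0],[4.7,-4.45,-0.3],-0.3],
    [[0.05,0.45,0],[4.7,-4.45,-1],-0.3],
    [[0.05,0.45,0],[4.7,-4.45,-1],-0.3],
  ],
)

```text
clock: 4.55
eef_pos: [0.587, -0.2422, 0.1864]
eef_rot: [3.132, 0.005, -1.428]
ft_force: [-0.4, -0.0, -1.7]
opening: 0.0573
```

Emit:
apply_moves(
  steps=[
    [[-0.2,-0.5,0],[-0.02,0.08,-0.5],-0.3],
    [[-0.2,-0.5,0],[-0.02,0.08,-0.5],-0.3],
    [[-0.2,-0.5,0],[-0.02,0.08,-0.5],-0.3],
  ],
)

```text
clock: 4.85
eef_pos: [0.5859, -0.2389, 0.1668]
eef_rot: [3.14, 0.0, -1.428]
ft_force: [-0.5, 0.3, 0.3]
opening: 0.057
```

Emit:
apply_moves(
  steps=[
    [[0,0,0.15],[0.01,0,-0.5],-0.3],
    [[0,0,0.15],[0.01,0,-1],-0.3],
    [[0,0,0.15],[0.01,0,-1],-0.3],
    [[0,0,0.15],[0.01,0,-1],0],
    [[0,0,0.15],[0.01,0,-1],0.2],
  ],
)

```text
clock: 5.35
eef_pos: [0.5871, -0.2391, 0.1294]
eef_rot: [-3.141, -0.001, -1.425]
ft_force: [-0.5, -0.3, -0.6]
opening: 0.0445
```

Emit:
apply_moves(
  steps=[
    [[0,0,0],[0,0,-0.05],0.25],
    [[0,0,0],[0,0,-0.05],0.3],
    [[0,0,0],[0,0,-0.05],1],
    [[0,0,0],[0,0,-0.05],1],
    [[0,0,0],[0,0,-0.05],1],
  ],
)

```text
clock: 5.85
eef_pos: [0.5876, -0.2392, 0.129]
eef_rot: [-3.139, -0.002, -1.425]
ft_force: [0.5, 1.9, 6.3]
opening: 0.0317
```

Emit:
apply_moves(
  steps=[
    [[0,0,0],[-0.12,-0.02,0],1],
    [[0,0,0],[-0.35,-0.05,0],1],
    [[0,0,0],[-0.6,-0.09,0],1],
    [[0,0,0],[-0.85,-0.125,0],1],
    [[0,0,0],[-1.05,-0.155,0],1],
    [[0,0,0],[-1.05,-0.155,0],1],
  ],
)

```text
clock: 6.45
eef_pos: [0.544, -0.2458, 0.1291]
eef_rot: [-3.14, -0.002, -1.426]
ft_force: [-2.0, -0.3, 0.9]
opening: 0.0319
```

Emit:
apply_moves(
  steps=[
    [[0,0,0],[0,0,0.2],1],
    [[0,0,0],[0,0,0.6],1],
    [[0,0,0],[0,0,1.4],1],
    [[0,0,-2],[0,0,2.2],1],
    [[0,0,-4],[-0.1,0.6,2.6],1],
    [[0,0,-6],[-0.2,1.6,2.6],1],
    [[0,0,-8],[-0.3,2.7,2.6],1],
    [[0,0,-10],[-0.3,3.8,2.6],1],
    [[0,0,-12],[-0.3,4.9,2.6],1],
    [[0,0,-14],[-0.3,6,2.6],1],
  ],
)

```text
clock: 7.45
eef_pos: [0.5318, -0.004, 0.234]
eef_rot: [-3.14, -0.002, -1.672]
ft_force: [0.8, -0.9, -3.8]
opening: 0.0321
```

Emit:
apply_moves(
  steps=[
    [[0,0,-2],[0,1,0],1],
    [[0,0,-4],[0,2,0],1],
    [[0,0,-5.5],[0,3,0],1],
    [[0,0,-5.5],[0,4,0],1],
    [[0,0,-5.5],[0,5,0],1],
    [[0,0,-5.5],[0,5.8,-0.3],1],
    [[0,0,-5.5],[0,6.3,-0.6],1],
    [[0,0,-5.5],[0,6.3,-0.9],1],
    [[0,0,-5.5],[0,6.3,-0.9],1],
  ],
)

```text
clock: 8.35
eef_pos: [0.531, 0.2479, 0.1959]
eef_rot: [3.14, -0.005, -1.767]
ft_force: [-0.4, -0.3, -3.5]
opening: 0.0321
```

```bash
python3 - <<'E'
from look import *
s=robot.read_state(); e=s['eef_pos'];y=s['eef_rot'][2]; print(e,s['eef_rot'],s['ft_force'])
pl=[.571,.2415,-.196]
X=[e[0],e[1],y+np.pi/2]
for n in("scene","top"):
    p,d=robot.camera(n); np.savez(f"{n}3.npz",p=p,d=d)
    sh=shapes(pl,.045,.155)
    sh+=[(tf(X,rect(-.033,.033,-.016,.016,e[2]-.053)),(0,0,255)),(tf(X,rect(-.033,.033,-.023,.023,e[2]-.099)),(0,0,255)),(tf(X,rect(-.01,.01,-.0295,.0295,e[2]-.08)),(0,255,0))]
    ov(n,p,(290,160,130,110) if n=="scene" else (100,90,110,120),6 if n=="scene" else 5,sh,f"pics/l_{n}.png")
E
```

```text
[0.53100337 0.24788107 0.19587513] [ 3.14017573 -0.00524346 -1.76685039] [-0.4348859  -0.27020592 -3.47560054]
```

View pics/l_scene.png

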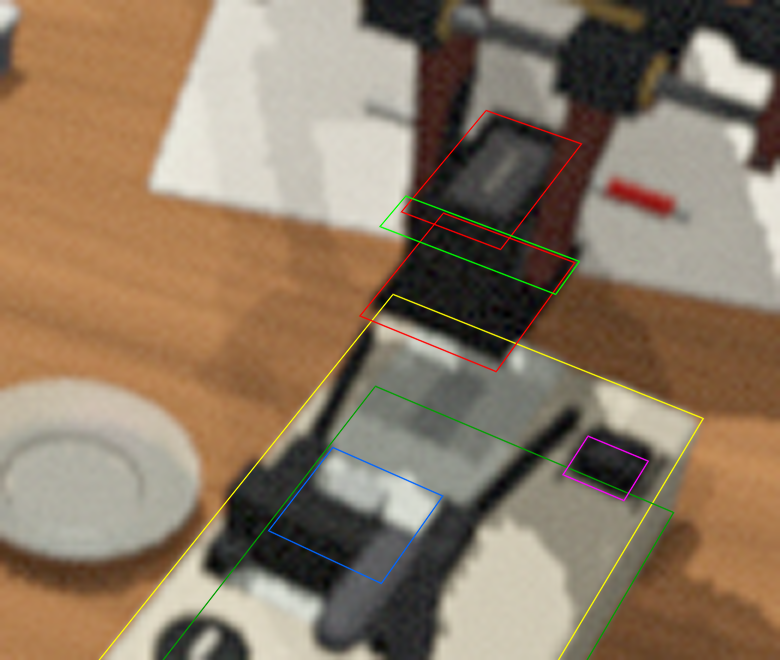

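View pics/l_top.png

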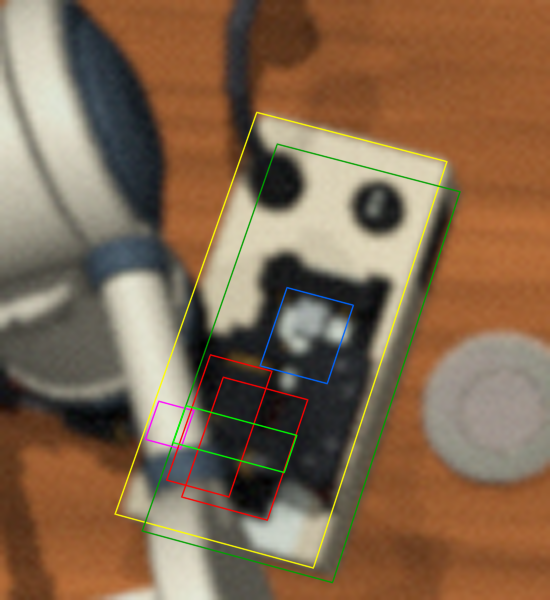

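```bash
python3 - <<'E'
from look import *
from scipy.ndimage import map_coordinates
for n in("top","scene"):
    img=np.load(n+"0.npz")['p'].astype(float)
    for nm,p,zt in(("ch",[.5785,-.2406,.143],.03),("la",[.571,.2415,-.196],.045)):
        for xr in ((-.080,-.060),(-.050,-.035),(-.03,-.02)):
            xs=np.linspace(*xr,15); ys=np.arange(-.05,.0801,.0005)
            G=np.array([(x,y,zt) for y in ys for x in xs]); u=proj(n,tf(p,G))
            prof=np.stack([map_coordinates(img[...,c],[u[:,1],u[:,0]],order=1).reshape(len(ys),-1).mean(1) for c in range(3)],1)
            B=prof[:,2]; # blue: white high
            g=np.gradient(B)
            # strongest edges
            idx=[i for i in range(2,len(g)-2) if abs(g[i])==abs(g[i-2:i+3]).max() and abs(g[i])>1.5]
            print(n,nm,xr,[(round(ys[i]*1000,1),round(g[i],1)) for i in idx])
E
```

```text
top ch (-0.08, -0.06) [(np.float64(-38.5), np.float64(5.5)), (np.float64(-25.5), np.float64(7.2)), (np.float64(26.0), np.float64(-7.5)), (np.float64(72.0), np.float64(-7.1))]
top ch (-0.05, -0.035) [(np.float64(-28.0), np.float64(10.1)), (np.float64(-6.0), np.float64(-1.6)), (np.float64(9.0), np.float64(2.5)), (np.float64(26.5), np.float64(-8.7)), (np.float64(38.0), np.float64(4.2)), (np.float64(40.5), np.float64(3.7)), (np.float64(72.5), np.float64(-4.1))]
top ch (-0.03, -0.02) [(np.float64(-35.5), np.float64(-1.9)), (np.float64(-27.5), np.float64(12.7)), (np.float64(-7.5), np.float64(-3.6)), (np.float64(3.0), np.float64(-1.6)), (np.float64(8.5), np.float64(6.1)), (np.float64(28.0), np.float64(-12.1)), (np.float64(36.0), np.float64(5.3)), (np.float64(43.5), np.float64(-3.9)), (np.float64(61.5), np.float64(-2.1)), (np.float64(72.5), np.float64(-1.9))]
top la (-0.08, -0.06) [(np.float64(-42.0), np.float64(7.8)), (np.float64(-27.0), np.float64(2.7)), (np.float64(24.0), np.float64(-2.8)), (np.float64(69.0), np.float64(-9.6))]
top la (-0.05, -0.035) [(np.float64(-45.0), np.float64(1.8)),
[... 2504 characters left out ...]
loat64(53.0), np.float64(-1.7)), (np.float64(66.0), np.float64(6.5)), (np.float64(69.0), np.float64(9.1)), (np.float64(72.5), np.float64(-6.2)), (np.float64(78.0), np.float64(-2.0))]
scene la (-0.03, -0.02) [(np.float64(-40.0), np.float64(5.9)), (np.float64(-35.5), np.float64(-9.8)), (np.float64(-29.5), np.float64(16.4)), (np.float64(-8.0), np.float64(-6.2)), (np.float64(4.0), np.float64(-2.2)), (np.float64(8.0), np.float64(8.8)), (np.float64(27.5), np.float64(-17.3)), (np.float64(35.0), np.float64(15.1)), (np.float64(42.0), np.float64(-3.5)), (np.float64(45.0), np.float64(3.2)), (np.float64(68.0), np.float64(-5.6)), (np.float64(72.5), np.float64(-7.4)), (np.float64(79.0), np.float64(-5.7))]
```

Emit:
apply_moves(
  steps=[
    [[0,0,0],[0,0,-0.5],1],
    [[0,0,0],[0,0,-0.9],1],
    [[0,0,0],[0,0,-1.1],1],
    [[0,0,0],[0,0,-1.2],1],
    [[0,0,0],[0,0,-1.25],1],
    [[0,0,0],[0,0,-1.28],1],
    [[0,0,0],[0,0,-1.28],1],
  ],
)

```text
clock: 9.15
eef_pos: [0.5321, 0.2472, 0.1477]
eef_rot: [-3.139, -0.003, -1.769]
ft_force: [0.3, -0.1, -3.0]
opening: 0.0319
```

Emit:
apply_moves(
  steps=[
    [[0,0,0],[0,0,-0.06],1],
    [[0,0,0],[0,0,-0.1],1],
    [[0,0,0],[0,0,-0.1],1],
  ],
)

```text
clock: 9.45
eef_pos: [0.5324, 0.2474, 0.144]
eef_rot: [-3.138, -0.002, -1.769]
ft_force: [1.4, -0.7, -1.6]
opening: 0.0323
```

Emit:
apply_moves(
  steps=[
    [[0,0,0],[0,0,-0.03],1],
    [[0,0,0],[0,0,-0.03],1],
  ],
)

```text
clock: 9.65
eef_pos: [0.5324, 0.2474, 0.144]
eef_rot: [-3.138, -0.002, -1.769]
ft_force: [-2.8, -1.0, 5.1]
opening: 0.0317
```

Emit:
apply_moves(
  steps=[
    [[0,0,0],[0,0,0.02],-0.1],
    [[0,0,0],[0,0,0.02],-0.3],
    [[0,0,0],[0,0,0.02],-0.3],
    [[0,0,0],[0,0,0.1],-0.3],
    [[0,0,0],[0,0,0.8],-0.3],
    [[0,0,0],[0,0,1.8],-0.3],
    [[0,0,0],[-0.8,0.2,2.2],0.5],
    [[0,0,0],[-2,0.4,2.2],1],
    [[0,0,0],[-2.5,0.5,2.2],1],
    [[0,0,0],[-2.5,0.5,2.2],1],
  ],
)

```text
clock: 10.65
eef_pos: [0.4307, 0.2681, 0.233]
eef_rot: [-3.137, -0.0, -1.766]
ft_force: [0.6, 0.0, 0.1]
opening: 0.0285
```

```bash
python3 - <<'E'
from look import *
s=robot.read_state(); e=s['eef_pos']; print(e,s['eef_rot'],s['ft_force'])
pl=[.5707,.2398,-.196]
for n in("scene","top"):
    p,d=robot.camera(n); np.savez(f"{n}4.npz",p=p,d=d)
    print(n,*top_of(n,d,pl,.086,.096,xr=(-.1,.06)))
    ov(n,p,(290,160,130,110) if n=="scene" else (100,90,110,120),6 if n=="scene" else 5,shapes(pl,.045,.155,-.04),f"pics/m_{n}.png")
E
```

```text
[0.43067192 0.26812407 0.23300439] [-3.13662124e+00 -3.57400026e-04 -1.76625819e+00] [0.63097721 0.01538515 0.14473343]
scene 422 [[-0.0729 -0.0139  0.0867]
 [-0.0666 -0.011   0.0902]
 [-0.0363  0.0026  0.0927]
 [-0.0092  0.0156  0.0939]
 [-0.0078  0.0174  0.0946]] ((-41.307064056396484, 1.494420051574707), (68.72832489013672, 32.61679458618164), 0.13985493779182434)
top 314 [[-0.0722 -0.0159  0.0866]
 [-0.0669 -0.0134  0.0878]
 [-0.0409 -0.0002  0.0899]
 [-0.014   0.0131  0.0922]
 [-0.0086  0.0156  0.093 ]] ((-40.304847717285156, 0.027524948120117188), (33.940284729003906, 66.5640869140625), 89.02997589111328)
```

View pics/m_scene.png

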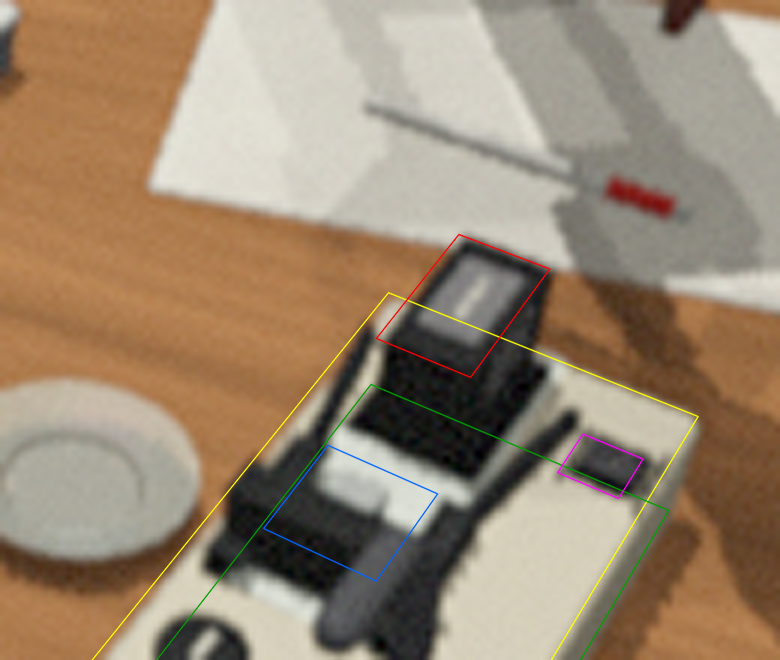

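View pics/m_top.png

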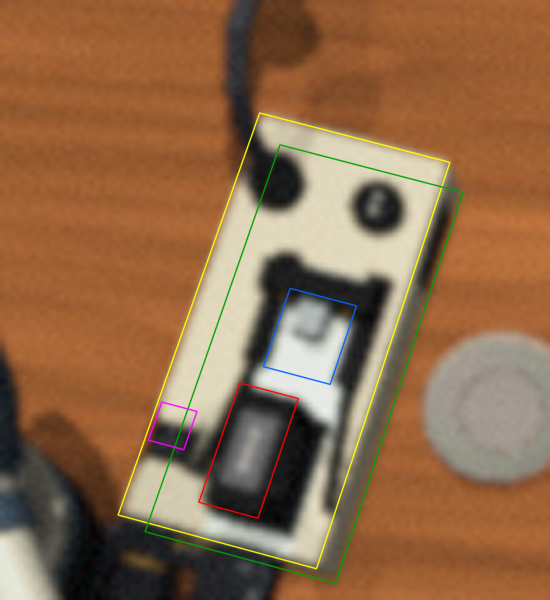

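Emit:
apply_moves(
  steps=[
    [[0,0.2,0],[0.9,-0.2,-0.8],1],
    [[0,0.2,0],[0.9,-0.2,-1.6],1],
    [[0,0.2,0],[0.9,-0.2,-2.2],1],
    [[0,0.2,0],[0.9,-0.2,-2.45],1],
    [[0,0.2,0],[0.9,-0.2,-2.45],1],
    [[0,0.2,0],[0.9,-0.2,-2.45],1],
  ],
)

```text
clock: 11.35
eef_pos: [0.4695, 0.2595, 0.1355]
eef_rot: [-3.139, -0.001, -1.768]
ft_force: [0.2, -0.3, 0.6]
opening: 0.0004
```

Emit:
apply_moves(
  steps=[
    [[0,0,0],[0.3,-0.06,0],1],
    [[0,0,0],[0.45,-0.09,0],1],
    [[0,0,0],[0.54,-0.107,0],1],
    [[0,0,0],[0.63,-0.125,0],1],
    [[0,0,0],[0.72,-0.143,0],1],
    [[0,0,0],[0.81,-0.161,0],1],
    [[0,0,0],[0.9,-0.179,0],1],
    [[0,0,0],[1,-0.198,0],1],
    [[0,0,0],[1.1,-0.218,0],1],
    [[0,0,0],[1.1,-0.218,0],1],
  ],
)

```text
clock: 12.35
eef_pos: [0.5141, 0.2505, 0.1353]
eef_rot: [-3.138, -0.001, -1.769]
ft_force: [0.4, 0.0, -0.3]
opening: 0.0001
```

Emit:
apply_moves(
  steps=[
    [[0,0,0],[0.07,-0.014,0],1],
    [[0,0,0],[0.14,-0.028,0],1],
    [[0,0,0],[0.21,-0.042,0],1],
    [[0,0,0],[0.28,-0.056,0],1],
    [[0,0,0],[0.32,-0.064,0],1],
    [[0,0,0],[0.32,-0.064,0],1],
  ],
)

```text
clock: 12.95
eef_pos: [0.5266, 0.248, 0.1352]
eef_rot: [-3.139, -0.002, -1.769]
ft_force: [-4.1, 0.9, 2.6]
opening: 0.0006
```

```bash
python3 - <<'E'
from look import *
s=robot.read_state(); e=s['eef_pos']; print(e,s['eef_rot'],s['ft_force'])
pl=[.5707,.2398,-.196]; print(loc(e,pl))
for n in("scene",):
    p,d=robot.camera(n)
    print(n,*top_of(n,d,pl,.086,.096,xr=(-.045,.08)))
    ov(n,p,(290,160,130,110),6,shapes(pl,.045,.155,loc(e,pl)[0]+.043),f"pics/n_{n}.png")
E
```

```text
[0.52660311 0.24802726 0.13523972] [-3.13936698e+00 -1.61498880e-03 -1.76870357e+00] [-4.10642831  0.93419522  2.62483242]
[-0.04485482 -0.00051803  0.13523972]
scene 488 [[-0.0346 -0.0148  0.0869]
 [-0.0292 -0.0117  0.0906]
 [ 0.0028  0.002   0.0928]
 [ 0.0308  0.0152  0.094 ]
 [ 0.0327  0.0169  0.0948]] ((-2.7913970947265625, 1.0599584579467773), (73.53699493408203, 32.731327056884766), 0.1983800232410431)
```

View pics/n_scene.png

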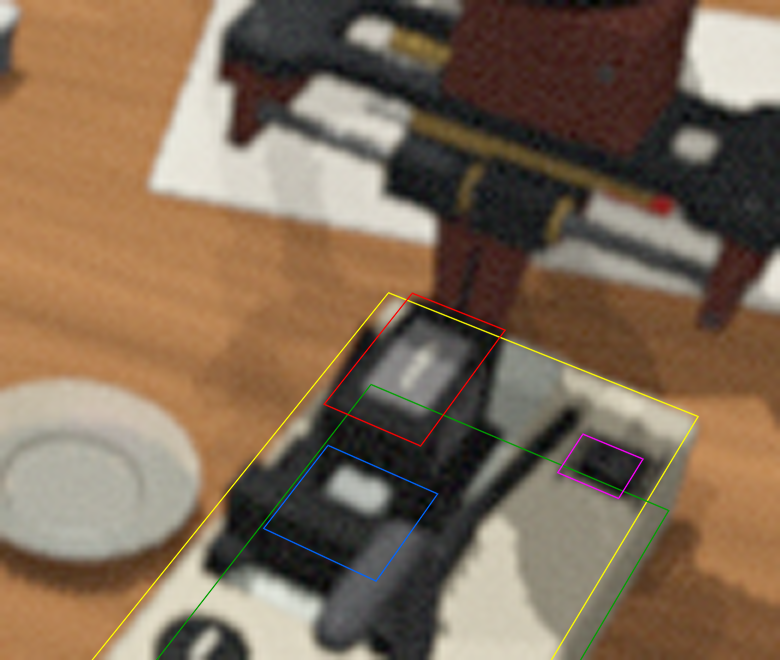

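Emit:
apply_moves(
  steps=[
    [[0,0,0],[0.04,-0.008,0],1],
    [[0,0,0],[0.08,-0.016,0],1],
    [[0,0,0],[0.12,-0.024,0],1],
    [[0,0,0],[0.16,-0.032,0],1],
    [[0,0,0],[0.2,-0.04,0],1],
    [[0,0,0],[0.24,-0.048,0],1],
    [[0,0,0],[0.24,-0.048,0],1],
  ],
)

```text
clock: 13.7
eef_pos: [0.5354, 0.2464, 0.1353]
eef_rot: [-3.141, -0.002, -1.768]
ft_force: [-7.0, 1.0, 4.5]
opening: 0.0003
```

Emit:
apply_moves(
  steps=[
    [[0,0,0],[0.025,-0.005,0],1],
    [[0,0,0],[0.05,-0.01,0],1],
    [[0,0,0],[0.075,-0.015,0],1],
    [[0,0,0],[0.075,-0.015,0],1],
  ],
)

```text
clock: 14.1
eef_pos: [0.5376, 0.246, 0.1353]
eef_rot: [3.14, -0.002, -1.768]
ft_force: [-7.9, 1.1, 3.6]
opening: 0.0003
```

Emit:
apply_moves(
  steps=[
    [[0,0,0],[0.04,-0.008,0],1],
    [[0,0,0],[0.06,-0.012,0],1],
    [[0,0,0],[0.06,-0.012,0],1],
  ],
)

```text
clock: 14.4
eef_pos: [0.5391, 0.2458, 0.1353]
eef_rot: [3.137, -0.003, -1.767]
ft_force: [-8.1, 1.8, 4.5]
opening: 0.0004
```

Emit:
apply_moves(
  steps=[
    [[0,0,0],[0.04,-0.008,0],1],
    [[0,0,0],[0.06,-0.012,0],1],
    [[0,0,0],[0.06,-0.012,0],1],
  ],
)

```text
clock: 14.7
eef_pos: [0.5405, 0.2456, 0.1354]
eef_rot: [3.135, -0.003, -1.767]
ft_force: [-8.5, 0.3, 4.7]
opening: 0.0011
```

```bash
cat > chk.py <<'E'
from look import *
import sys
s=robot.read_state(); e=s['eef_pos']; print(s['ft_force'])
pl=[.5707,.2398,-.196]; print(loc(e,pl))
p,d=robot.camera("scene"); print(*top_of("scene",d,pl,.086,.096,xr=(-.045,.08)))
crop(p,330,190,90,80,8,sys.argv[1])
E
python3 chk.py pics/q1.png
```

```text
[-8.52676856  0.33888967  4.73724528]
[-0.03074152 -0.00019291  0.13536639]
502 [[-0.0215 -0.0142  0.0871]
 [-0.0161 -0.0114  0.0902]
 [ 0.0163  0.0024  0.0927]
 [ 0.0442  0.0154  0.094 ]
 [ 0.0462  0.0171  0.0948]] ((4.066188812255859, 1.2206220626831055), (32.90906524658203, 86.89305114746094), 89.82911682128906)
```

View pics/q1.png

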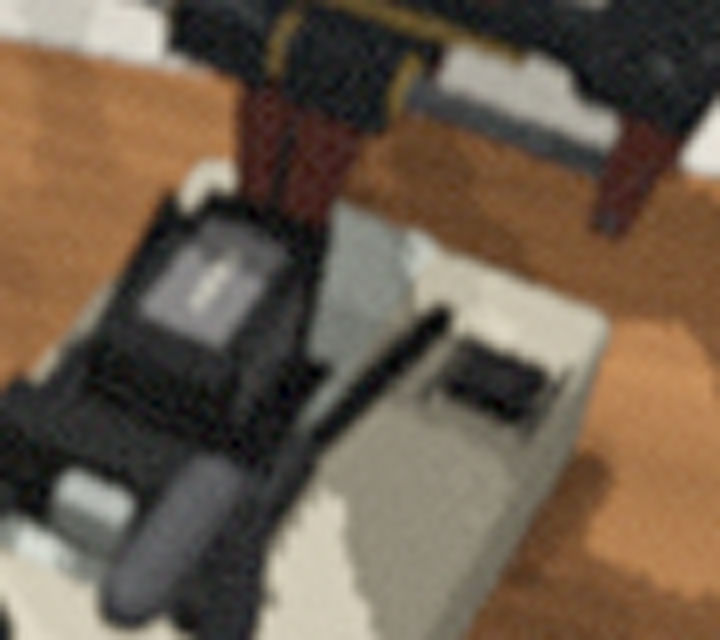

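Emit:
apply_moves(
  steps=[
    [[0,0,0],[0.04,-0.008,0],1],
    [[0,0,0],[0.055,-0.011,0],1],
    [[0,0,0],[0.055,-0.011,0],1],
  ],
)

```text
clock: 15.05
eef_pos: [0.5417, 0.2454, 0.1353]
eef_rot: [3.132, -0.004, -1.766]
ft_force: [-8.9, 0.2, 4.5]
opening: 0.0006
```

```bash
python3 chk.py pics/q2.png
```

```text
[-8.87032936  0.22009099  4.47389764]
[-0.02950756 -0.00018299  0.13533862]
508 [[-0.0206 -0.0145  0.087 ]
 [-0.0149 -0.0115  0.0903]
 [ 0.017   0.0022  0.0928]
 [ 0.0455  0.0152  0.0941]
 [ 0.0471  0.017   0.0948]] ((4.817653656005859, 1.1210317611694336), (32.859676361083984, 86.90369415283203), 89.74872589111328)
```

View pics/q2.png

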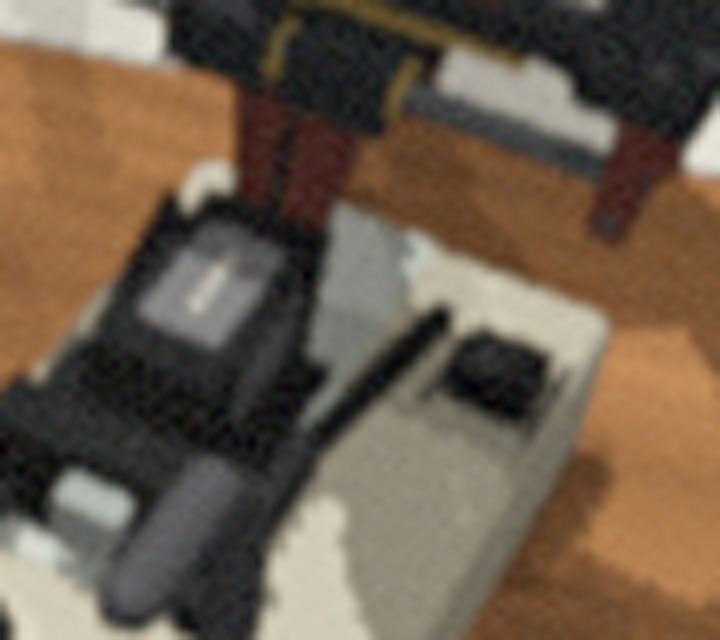

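Emit:
apply_moves(
  steps=[
    [[0,0,0],[-0.05,0.01,0],1],
    [[0,0,0],[-0.15,0.03,0],1],
    [[0,0,0],[-0.4,0.08,0],1],
    [[0,0,0],[-1,0.2,0.3],1],
    [[0,0,0],[-2,0.4,1.2],1],
    [[0,0,0],[-3,0.6,2.2],1],
    [[0,0,0],[-3,0.6,2.2],1],
    [[0,0,0],[-3,0.6,2.2],1],
  ],
)

```text
clock: 15.9
eef_pos: [0.4214, 0.27, 0.2255]
eef_rot: [3.136, -0.001, -1.765]
ft_force: [-0.3, 0.6, -0.1]
opening: 0.0007
```

```bash
python3 chk.py pics/q3.png; python3 - <<'E'
from look import *
p,d=robot.camera("top"); pl=[.5707,.2398,-.196]; print(*top_of("top",d,pl,.086,.096,xr=(-.1,.07)))
ov("top",p,(100,90,110,120),5,shapes(pl,.045,.155,.014),"pics/r_top.png")
s=robot.read_state();print(s['clock'],s['eef_pos'],s['ft_force'],s['dq'].round(3))
E
```

```text
[-0.32153138  0.5529904  -0.12807581]
[-0.15231514  0.00058387  0.22554656]
486 [[-0.0176 -0.0143  0.0869]
 [-0.0113 -0.0116  0.0903]
 [ 0.019   0.0022  0.0927]
 [ 0.0458  0.0154  0.0939]
 [ 0.047   0.0171  0.0947]] ((14.200754165649414, 0.950775146484375), (69.35491180419922, 32.88967514038086), 0.010687063448131084)
306 [[-0.017  -0.0161  0.0866]
 [-0.0116 -0.0143  0.0879]
 [ 0.0144 -0.0009  0.0898]
 [ 0.0407  0.0125  0.0923]
 [ 0.0458  0.0152  0.0938]] ((14.927925109863281, -0.4959239959716797), (33.740272521972656, 66.61093139648438), 88.75994873046875)
16.0 [0.42195981 0.26914369 0.22213923] [ 0.08049882  0.06232837 -0.07337422] [-0.013  0.032  0.009  0.001  0.003 -0.   ]
```

View pics/q3.png

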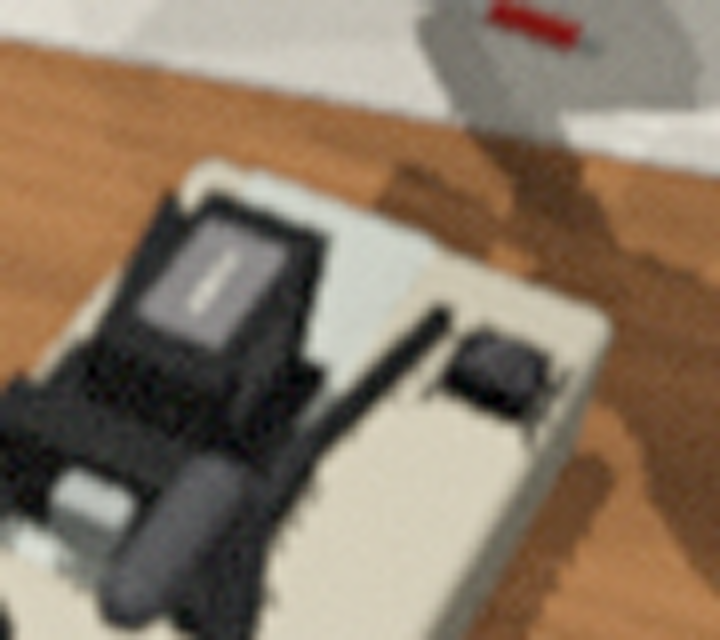

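View pics/r_top.png

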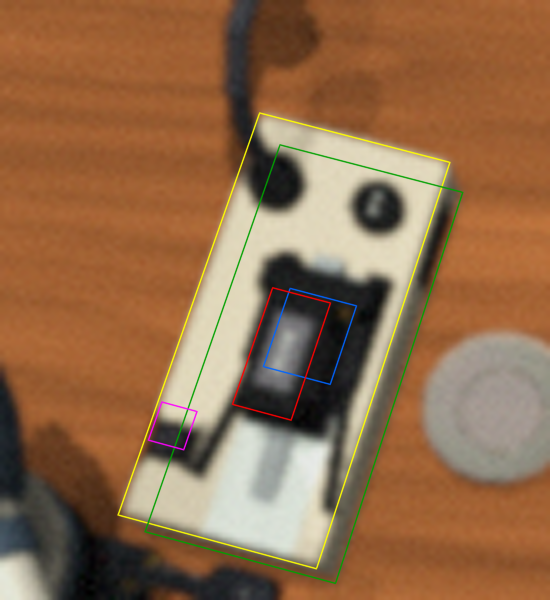

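```bash
python3 -c "
from plant import robot
print(robot.job_done())"
```

```text
the job is handed in; nothing more can be done
None
```

The battery pack is now in the lamp's rail with its catch clicked up behind it. I handed the job in at about 16 s of the 67 s allowed. The interface gives no verdict, so success rests on my own checks.

**What I did:**
- I pressed the charger's catch pad with the closed fingertips, and the pack sprang back to about x = +8 mm.
- I gripped the pack, slid it off the charger, and set it flat on the lamp's runway at about x = −40 mm.
- I pushed it home from behind, slowing to about 1 mm steps near the end. The push force rose gradually to about 9 N in the readings after each move, with no jump that would mean hitting the end stop.

**Last checks, after backing off:**
- **Pack position:** the pack's origin was at about x = +14.5 mm in the lamp's frame, within about 1 mm of the centre line, and it did not spring back.
- **Height:** its top is level with a pack lying flat on the rail.
- **Catch:** the lamp's pad is up and the tooth shows behind the pack. That fits the latch unit being clamped about 8 mm towards −x.
- **Robot:** the arm was clear, with under 1 N at the wrist.

**Disagreements and gaps:**
- The two cameras disagreed by up to about 5 mm on where the charger and lamp stand. I settled it by checking the pictures against the gripper's known position.
- I never touched a bystander knowingly, but I did not measure their positions again at the end.

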